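# Hold the lampholder cover over the lamp foot for screwing

### The job

Take the lampholder on the rectangular four-hole cover plate out of the wooden fittings tray and hold it level over the open top of the grey lamp foot, its four holes in line with the four threaded holes below and its underside about 15 mm above them, so that I can start the long screws. Never let it touch the foot, do not shift the foot, and leave the other fittings, the tools and the glass where they are. Finish while still holding it there, steady and gripped: do not set it down or let go.

Things in the scene. Friction and masses are not known exactly. Their poses are not given: they have to be found in the camera images.
- cover_grip (a point): On the axis of the cover's lampholder, 44 mm above the plate's underside, axes as cover: a good height to grip it from above. The cover starts upright in any one of the tray's three compartments, its underside 5 mm above the table, its long side along the tray's x.
- cover_hole_a (a point): Centre of one corner hole of the cover plate, at the plate's underside: 36 mm along the plate's +x and 22 mm along its +y from the plate's middle. The other holes lie at (-36, 22), (-36, -22) and (36, -22) mm. The pattern is the same after a half turn.
- cover_hole_b (a point): Centre of the diagonally opposite hole, at the plate's underside: 36 mm along the plate's -x and 22 mm along its -y from the middle.
- foot_top (a point): Middle of the foot's open top, level with the rim and bosses, 55 mm above the table; axes as foot.
- foot_hole_a (a point): Mouth of one of the foot's threaded holes (5 mm), in the top of its corner boss: 36 mm along the foot's +x and 22 mm along its +y from its middle, 55 mm above the table. The others lie at (-36, 22), (-36, -22) and (36, -22) mm. The cover may sit either way round (half turn).
- foot_hole_b (a point): Mouth of the diagonally opposite threaded hole: 36 mm along the foot's -x and 22 mm along its -y, 55 mm above the table.
- tray: Low wooden fittings tray, fixed, 128 (x) x 293 (y) x 22 mm high, walls and floor 5 mm thick, three compartments side by side along its y, their centres 96 mm apart. Origin at the middle of its underside, on the table. Each compartment holds one upright lampholder cover of the same height; the other two have a round plate and a narrow strap plate.
- round_cover: Leave alone: lampholder on a round plate (76 mm) with three holes, in the tray. Origin at the middle of its underside; same lampholder.
- strap_cover: Leave alone: lampholder on a narrow strap plate (98 x 26 mm) with two holes, in the tray. Origin at the middle of its underside; same lampholder.
- screw_dish: Leave alone: small steel dish with screws in it, 68 mm wide, 22 mm high, beside the foot (on its -y side). Origin under its centre.
- screwdriver: Leave alone: screwdriver, 170 mm long, lying beyond the foot (on its +x side).
- amber_dome: Leave alone: solid amber glass dome, 84 mm wide, 39 mm high, behind. Origin under its centre.
- chimney: Leave alone: clear glass lamp chimney, 92 mm wide at the foot, 190 mm tall, at the left. Origin under its centre.
- blue_vase: Leave alone: blue glass vase, 84 mm wide, 200 mm tall, at the right. Origin under its centre.
- cover: The cover to pick: bare-aluminium plate, 98 (x) x 70 (y) x 4 mm, a 7 mm hole near each corner, a black round lampholder upright on its middle: 36 mm across from 10 to 60 mm above the underside, a 42 mm collar below that, 62 mm tall in all. 0.1 to 0.25 kg. Origin: middle of the underside; z up, x along the long side.
- foot: The lamp foot: grey painted casting, loose on the table, about 1.8 kg: slab 160 (x) x 130 (y) x 16 mm, on its middle a housing 102 (x) x 74 (y) mm with 4 mm walls, open on top, rim and four bare-metal corner bosses level at 55 mm above the table, a threaded hole in each boss. Origin: on the table under its middle; z up, x along the housing's long side.
Mind the look-alikes: they are no part of the job. What is shaped like the cover but orange or turquoise is not meant.

How it is judged:
On the way:
1. the cover is lifted clear of the tray (height (world z) of cover_grip above 0.09 m), for 0.2 s.
At the end, for the whole second after the job is handed in: The cover is held in the fingers, still, within 7 degrees of level, not touching the foot: each of its holes within 4 mm (horizontally) of a threaded hole, either way round, and the underside 6 to 26 mm above the foot's top at the holes; the foot stands where it was (10 mm) (((horizontal distance between cover_hole_a and foot_hole_a below 0.004 m and horizontal distance between cover_hole_b and foot_hole_b below 0.004 m) or (horizontal distance between cover_hole_a and foot_hole_b below 0.004 m and horizontal distance between cover_hole_b and foot_hole_a below 0.004 m)) and z of cover_hole_a in the frame of foot_top between 0.006 and 0.026 m and z of cover_hole_b in the frame of foot_top between 0.006 and 0.026 m and angle between cover_grip's own z axis and vertical below 0.12 rad and contact force between cover and foot below 0.05 N and contact force between the fingers and cover above 1 N and linear speed of cover below 0.02 m/s and angle between foot_top's own z axis and vertical below 0.05 rad and distance of foot_top from where it was at the start of the episode below 0.01 m); the arm keeps its last pose, push and grip.
It fails at once if the cover touches the lamp foot (contact force between cover and foot above 0.5 N).
It fails at once if the lamp foot is shifted by more than 10 mm (distance of foot_top from where it was at the start of the episode above 0.01 m).
It fails at once if another fitting, a tool or a glass is shifted by more than 15 mm (distance of any of round_cover, strap_cover, screw_dish, screwdriver, amber_dome, chimney, blue_vase from where it was at the start of the episode above 0.015 m).
It also fails if it takes over 40 s, if anything falls off the work surface, if the arm or the gripper's body presses on something with over 40 N, if the wrist force passes 120 N, or if a joint passes its speed limit or range.

### The arm

A 6-joint arm with a two-finger parallel gripper is mounted at the origin on the work surface. World frame = base frame: x ahead of the robot, y to its left, z up, the work surface at z = 0. Lengths are in m, angles in rad, forces in N, time in s.
With the tool pointing down it reaches from about 0.35 to 0.725 m from the base axis. Payload 4.3 kg.
Tool frame: the origin (TCP) lies on the centre line of the jaws, within the pads' length; the fingertips stand 19 mm ahead of it and the grasp point (between the pads) is the TCP; z points along the fingers, y is the line along which they close (so a half turn about z gives the same grasp; the last joint's range is limited). The gripper opens to 85 mm and grips with 20 to 120 N. Pads are 22 mm wide; open, the fingers measure 114 mm over their backs; the gripper's body (76 mm by 85 mm) begins 54 mm behind the grasp point. The pads swing forward as they close: fully open they stand 13 mm farther back than shut.
Start: joints at [1.177, 0.377, 0.081, 1.274, 0, 1.46], TCP at [0.161, 0.552, 0.25] pointing down, gripper open.
Joint ranges: [-2.72, 2.72], [-0.84, 1.66], [-1.02, 1.22], [-1.77, 2.12], [-1.37, 1.28], [-3.14, 3.14]. Speed limits (rad/s): [2.57, 2.57, 3.14, 3.14, 3.14, 3.14].

### API

Orientations are given as a rotation vector (axis times angle).
In Python, from rig import read_state, imaging, bot gives the robot as it stands. The module is installed in compiled form; this text tells all that it offers.
- The arm moves only by the tool drive_tool, never from a script. Its arguments are lists of equal length, an entry for each row: "grip": the closure, from -1 (fully open) to 1 (shut); "offset": the shift along the tool's x, y, z in cm, a list of three; "yaw": the turn about the tool's z in rad. In form: {"grip": [grip, ...], "offset": [[tx, ty, tz], ...], "yaw": [yaw, ...]}. A call has 1 to 20 rows; each row is the pose to reach, as a shift and turn from the pose commanded when the call began, along the tool's axes at that moment; what a row does not reach only later rows make up. A row lasts 1/12 s, in which the tool goes at most 41.7 mm and 7.16 degrees, less where a joint would pass 70% of its speed; a pose out of reach is approached as far as the arm can. A call with a gripper value outside its range is refused whole. The fingers move at their own pace and stop on an object; "grip_force" is the grip in N (left out, the last holds). Time passes only in rows, so rows that repeat a pose let the fingers close. It gives the time, the measured TCP pose, the force, the opening and the grip force at its end, in the units of the state.
- read_state(): the state, without advancing time (a new reading comes with each control period).
- imaging.capture(name): name is "scene" or "top"; returns (picture, depth): 480x640x3 uint8, red, green, blue; 480x640 float32, m along the optical axis (not along the pixel's ray), 0 where there is no reading.
- imaging.get_calibration(name): a dict with "fovy" (degrees; the focal length in pixels is half the picture's height over the tangent of half this angle, whatever the lens; pixels are square), "cx", "cy" (the principal point, pixels), "k1" (the pictures are not rectified: a ray, as slopes to the right and down, at radius r is drawn at 1 + k1 r^2 times it, then the intrinsics apply), "camera_from_world" (4x4, takes a point from world to camera coordinates). Camera axes: x right, y down, z forward; pixel columns grow to the right and rows downward; lengths in m; the calibration is good to about 2 mm. A picture is of the moment at which its call begins. get_calibration takes no time and is no camera call.
- bot.close_job(): hands the job in; it is judged then, once.
The state is a dict: "t": time; "q": joint angles; "joint_velocities": joint speeds; "joint_efforts": joint torques, N m; "position": TCP position; "orientation": TCP orientation; "ft_force": force on the tool from outside, world axes, zero at the start; "moment": the same for the moment, N m; "finger_gap": finger opening in m; "finger_force": force on a finger pad.
Only numpy, scipy, OpenCV 4.12 (cv2) and the standard library are available. Lean on these libraries where they do the work, as an engineer would, in place of code of your own. Each camera call takes 0.05 s, during which the arm holds its last target. There are 200 camera calls.

## Working session

There is one attempt and no reset: what is moved stays moved. The work goes in short steps, Python scripts to look and compute and a tool call to move; the robot and the scene stay as the last step left them, time stands still between calls to the robot, and variables do not carry over. Pictures are saved under pics/ and viewed, at most 10 in all, crops included, and the job is handed in when it is done.

Besides the shell and the picture viewer there is one more tool, called as name(argument=value, ...) on one line, values as JSON. drive_tool: Moves the arm, as the interface text tells. Its arguments: {"type":"object","properties":{"grip":{"type":"array","items":{"type":"number"}},"offset":{"type":"array","items":{"type":"array","items":{"type":"number"}}},"yaw":{"type":"array","items":{"type":"number"}},"grip_force":{"type":"number"}},"required":["grip","offset","yaw"]}

```bash
mkdir -p pics; cat > h.py <<'E'
import numpy as np, cv2
from rig import read_state, imaging, bot
def cal(n):
    c=imaging.get_calibration(n); f=240/np.tan(np.radians(c["fovy"])/2)
    return c,f,np.array(c["camera_from_world"])
def world(n,u,v,z=None,d=None):
    """pixel -> world, on plane z or with depth d"""
    c,f,T=cal(n); x,y=(u-c["cx"])/f,(v-c["cy"])/f
    a,b=x,y
    for _ in range(20):
        s=1+c["k1"]*(a*a+b*b); a,b=x/s,y/s
    R,t=T[:3,:3],T[:3,3]; o=-R.T@t; r=R.T@np.array([a,b,1])
    return o+r*((z-o[2])/r[2] if d is None else d)
def pix(n,p):
    c,f,T=cal(n); q=T[:3,:3]@np.array(p)+T[:3,3]; a,b=q[:2]/q[2]; s=1+c["k1"]*(a*a+b*b)
    return np.array([c["cx"]+f*a*s,c["cy"]+f*b*s])
def snap(n,tag):
    im,d=imaging.capture(n); cv2.imwrite(f"pics/{tag}.png",im[:,:,::-1]); np.save(f"pics/{tag}.npy",d); return im,d
E
python3 - <<'E'
from h import *
for n in("top","scene"):
    snap(n,n+"0"); c,f,T=cal(n); print(n,f,c["cx"],c["cy"],c["k1"],-T[:3,:3].T@T[:3,3],T[2,:3])
print(read_state())
E
```

```text
top 481.50232115274946 320.6989248831899 233.42807671432018 -0.017191616724468492 [ 0.44600383 -0.00778411  1.42963433] [ 0.10342311  0.01447177 -0.99453217]
scene 459.994348438134 323.75719101791697 239.20710113238619 -0.049849917105275435 [ 1.27292007 -0.16362492  1.00768846] [-0.58744455  0.15018466 -0.79520656]
{'t': 0.1, 'q': array([1.17670289e+00, 3.77995821e-01, 7.97803268e-02, 1.27438768e+00,
       1.47318545e-05, 1.46049475e+00]), 'joint_velocities': array([-2.01247518e-03, -2.21102699e-03,  3.79147916e-03,  8.89484712e-04,
        1.16269455e-05,  1.22858096e-03]), 'joint_efforts': array([ 1.34750924e-03, -4.64692354e+01,  2.70583105e+01,  1.19686828e-02,
       -1.24842186e-04,  8.82575879e-08]), 'position': array([0.1607814 , 0.5515022 , 0.24945901]), 'orientation': array([-4.44218858e-01, -3.10955691e+00,  2.74223122e-03]), 'ft_force': array([0.25075425, 0.31498879, 0.13751153]), 'moment': array([-0.00248371,  0.02279351, -0.01000286]), 'finger_force': 0.0, 'finger_gap': 0.08536640268322046}
```

View pics/top0.png

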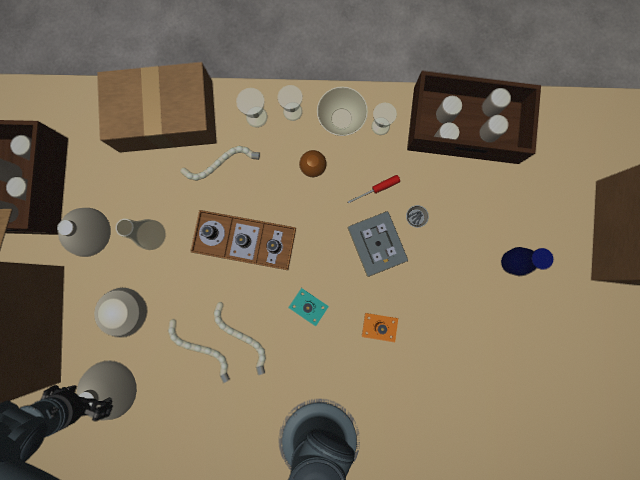

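View pics/scene0.png

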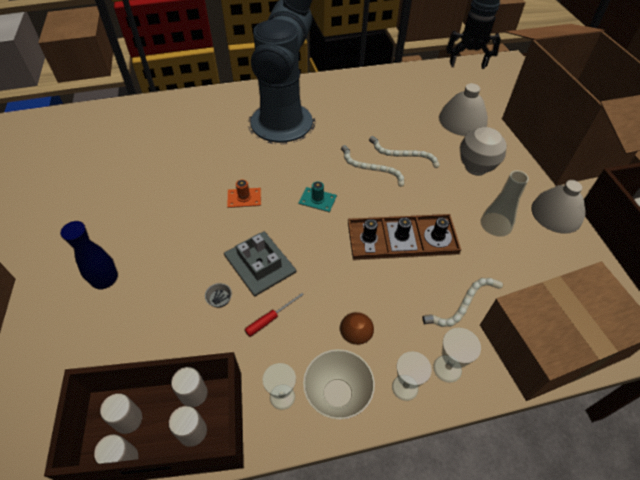

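The target, a rectangular plate, is in the tray's middle compartment (top ≈ (243,240), scene ≈ (403,233)). The foot is at top ≈ (378,244). I'll enlarge both.

```bash
python3 - <<'E'
import cv2,numpy as np
a=cv2.imread("pics/top0.png")
A=cv2.resize(a[200:275,188:298],None,fx=7,fy=7,interpolation=cv2.INTER_CUBIC)
B=cv2.resize(a[205:280,340:415],None,fx=8,fy=8,interpolation=cv2.INTER_CUBIC)
cv2.imwrite("pics/ca.png",np.clip(A*1.5,0,255));cv2.imwrite("pics/cb.png",np.clip(B*1.5,0,255))
E
```

```text
[ WARN:0@0.038] global loadsave.cpp:1063 imwrite_ Unsupported depth image for selected encoder is fallbacked to CV_8U.
```

View pics/ca.png

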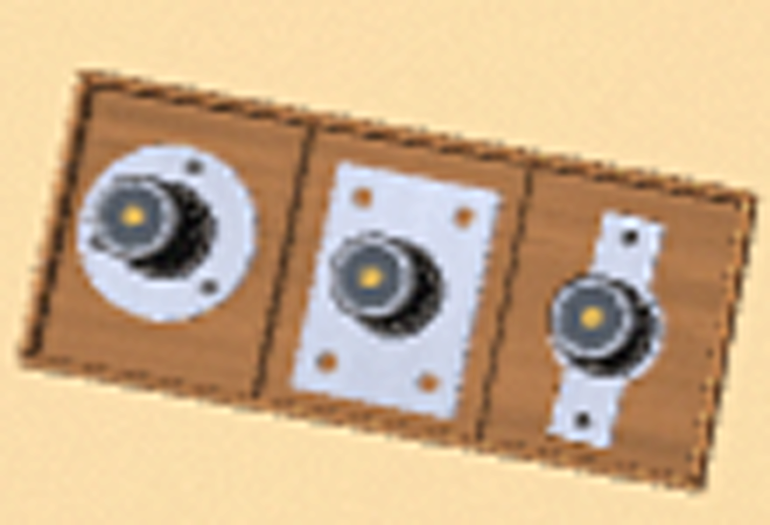

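View pics/cb.png

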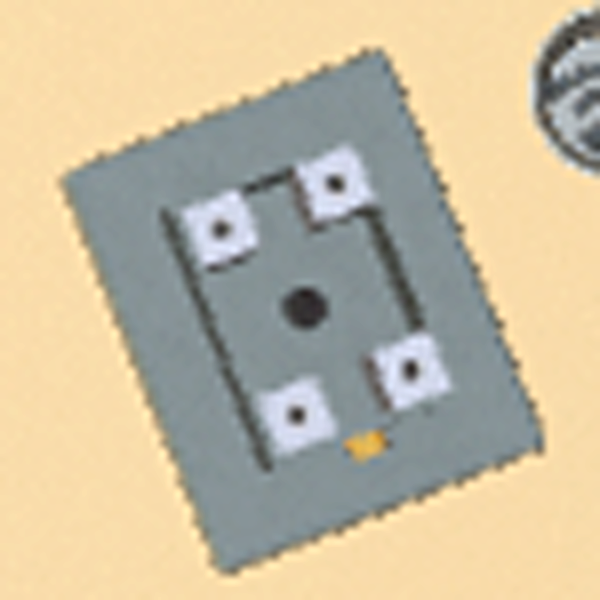

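Crop readings, cover holes (7x): (362,196), (463,215), (428,382), (326,361), socket tip (371,277). Foot holes (8x): (221,229), (336,184), (411,369), (296,414).

```bash
cat >> h.py <<'E'
def fit(P):
    """P: 4 hole world xy in order (+,+),(-,+),(-,-),(+,-) (any cyclic start ok by half turn) -> centre, angle of long axis, residual mm"""
    P=np.array(P)[:,:2]; M=np.array([[36,22],[-36,22],[-36,-22],[36,-22]])*1e-3
    best=None
    for k in range(4):
        Q=np.roll(P,k,0)
        for Q in (Q,Q[::-1]):
            c=Q.mean(0); a=complex(0)
            z=M[:,0]+1j*M[:,1]; w=(Q-c)@[1,1j]; a=np.angle((w*z.conj()).sum())
            r=np.abs(w-z*np.exp(1j*a)).max()*1e3
            if best is None or r<best[2]: best=(c,a,r)
    return best
E
python3 - <<'E'
from h import *
cv=lambda L,s,o:[((u+.5)/s-.5+o[0],(v+.5)/s-.5+o[1]) for u,v in L]
C=cv([(362,196),(463,215),(428,382),(326,361)],7,(188,200))
F=cv([(221,229),(336,184),(411,369),(296,414)],8,(340,205))
print("cover",fit([world("top",*p,z=.009) for p in C]))
print("cover tip",world("top",*cv([(371,277)],7,(188,200))[0],z=.067))
print("foot",fit([world("top",*p,z=.055) for p in F]))
# depth check
d=np.load("pics/top0.npy")
for p in C[:1]+F[:1]: 
    u,v=np.round(p).astype(int); print(world("top",u+0.,v+0.,d=d[v,u]))
# check scene
c=fit([world("top",*p,z=.009) for p in C]);f=fit([world("top",*p,z=.055) for p in F])
M=np.array([[36,22],[-36,22],[-36,-22],[36,-22]])*1e-3
im=cv2.imread("pics/scene0.png"); out=[]
S=6
for (cc,a,_),z,x0,y0 in((c,.009,365,210),(f,.055,225,225)):
    w=64; k=cv2.resize(im[y0:y0+80,x0:x0+w],None,fx=S,fy=S,interpolation=cv2.INTER_CUBIC)
    k=np.clip(k*1.5,0,255).astype(np.uint8); 
    for m in M:
        p=cc+np.array([m[0]*np.cos(a)-m[1]*np.sin(a),m[0]*np.sin(a)+m[1]*np.cos(a)])
        q=(pix("scene",[*p,z])-[x0,y0]+.5)*S-.5; print("scene pred",q); cv2.circle(k,tuple(int(t) for t in q),2,(0,0,255),-1)
    out.append(k)
cv2.imwrite("pics/cs.png",np.hstack(out))
E
```

```text
cover (array([0.56553065, 0.23997997]), np.float64(-0.16571366305868995), np.float64(0.24870656787780204))
cover tip [0.56498663 0.23976662 0.067     ]
foot (array([ 0.56921854, -0.15545411]), np.float64(-2.7400656294268915), np.float64(0.4053720179300332))
[0.60399607 0.25786784 0.00185791]
[ 0.59409513 -0.12065805  0.05306518]
scene pred [285.09119298 210.64735453]
scene pred [257.82576366  87.67836361]
scene pred [165.22054373  91.12524942]
scene pred [189.34493816 214.50870336]
scene pred [113.9727725  124.83861746]
scene pred [201.08872097 238.32838414]
scene pred [290.73257481 188.33844047]
scene pred [202.10986278  77.79442518]
```

View pics/cs.png

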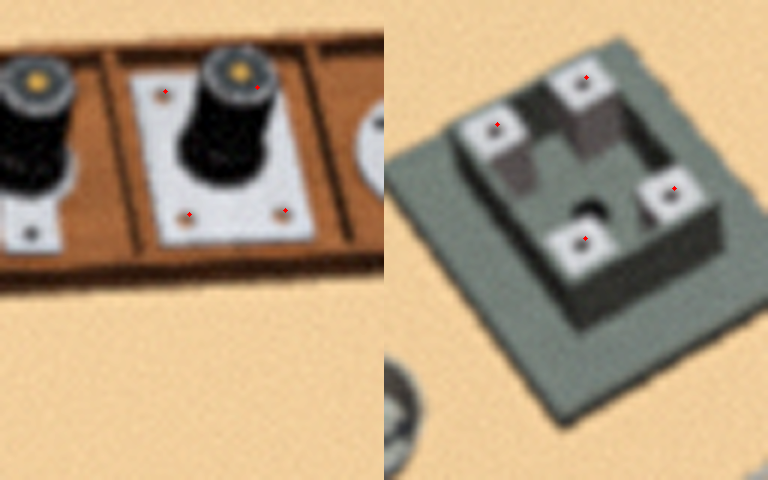

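Both cameras agree to about 2 mm, and the offset is nearly the same for both objects. Next: tool-axis shifts for the approach.

```bash
cat >> h.py <<'E'
from scipy.spatial.transform import Rotation as Ro
def shift(p,ytool):
    """cm along tool axes and yaw to bring TCP to p, tool y at world angle ytool (deg)"""
    s=read_state(); R=Ro.from_rotvec(s["orientation"]).as_matrix()
    ya=np.degrees(np.arctan2(R[1,1],R[0,1])); dy=(ytool-ya+90)%180-90
    print("pos",s["position"].round(4),"yang",ya.round(2),"tilt",np.degrees(np.arccos(-R[2,2])).round(2),"gap",s["finger_gap"],"F",s["ft_force"].round(2),"t",s["t"])
    print("offset",(R.T@(np.array(p)-s["position"])*100).round(2),"yaw",round(-np.radians(dy),4))
E
python3 -c "
from h import *
shift([.5665,.240,.15],80.5)"
```

```text
pos [0.1608 0.5515 0.2495] yang 73.74 tilt 0.1 gap 0.08536640268322046 F [0.25 0.31 0.14] t 0.1
offset [-47.67 -18.53   9.97] yaw -0.118
```

drive_tool(grip=[-1, -1, -1, -1, -1, -1, -1, -1, -1, -1, -1, -1, -1, -1, -1, -1, -1, -1, -1, -1], offset=[[-3.6, -1.4, 0], [-7.2, -2.8, 0], [-10.8, -4.2, 0], [-14.4, -5.6, 0], [-18, -7, 0], [-21.6, -8.4, 0], [-25.2, -9.8, 0], [-28.8, -11.2, 0], [-32.4, -12.6, 0], [-36, -14, 0], [-39.6, -15.4, 1], [-43, -16.7, 3], [-45.5, -17.7, 5], [-47, -18.3, 7], [-47.7, -18.5, 9], [-47.7, -18.5, 10], [-47.7, -18.5, 10], [-47.7, -18.5, 10], [-47.7, -18.5, 10], [-47.7, -18.5, 10]], yaw=[-0.02, -0.04, -0.06, -0.08, -0.1, -0.118, -0.118, -0.118, -0.118, -0.118, -0.118, -0.118, -0.118, -0.118, -0.118, -0.118, -0.118, -0.118, -0.118, -0.118], grip_force=40)

```text
t: 1.77
position: [0.5675, 0.2419, 0.152]
orientation: [0.258, 3.129, 0.002]
ft_force: [-0.2, 0.6, -0.2]
finger_gap: 0.0856
finger_force: 0.0
```

```bash
python3 -c "
from h import *
shift([.5665,.240,.049],80.5)"
```

```text
pos [0.5675 0.2419 0.152 ] yang 80.57 tilt 0.15 gap 0.0856391791205393 F [-0.2   0.61 -0.19] t 1.7667
offset [ 0.09 -0.22 10.3 ] yaw 0.0013
```

drive_tool(grip=[-1, -1, -1, -1, -1, -1, -1, -1], offset=[[0.1, -0.2, 1.5], [0.1, -0.2, 3.5], [0.1, -0.2, 5.5], [0.1, -0.2, 7.5], [0.1, -0.2, 9], [0.1, -0.2, 10], [0.1, -0.2, 10.3], [0.1, -0.2, 10.3]], yaw=[0, 0, 0, 0, 0, 0, 0, 0])

```text
t: 2.43
position: [0.5656, 0.2394, 0.0474]
orientation: [-0.259, -3.131, 0.0]
ft_force: [-0.0, 0.6, 0.4]
finger_gap: 0.0853
finger_force: 0.0
```

drive_tool(grip=[-0.6, -0.2, 0.2, 0.6, 1, 1, 1, 1, 1, 1], offset=[[0, 0, 0], [0, 0, 0], [0, 0, 0], [0, 0, 0], [0, 0, 0], [0, 0, 0], [0, 0, 0], [0, 0, 0], [0, 0, 0], [0, 0, 0]], yaw=[0, 0, 0, 0, 0, 0, 0, 0, 0, 0], grip_force=50)

```text
t: 3.27
position: [0.5667, 0.2392, 0.0484]
orientation: [0.26, 3.129, 0.001]
ft_force: [0.8, 0.1, 5.7]
finger_gap: 0.0348
finger_force: 50.3
```

```bash
python3 -c "
from h import *
shift([.5665,.240,.169],80.5); print(read_state()['finger_force'])"
```

```text
pos [0.5667 0.2392 0.0484] yang 80.5 tilt 0.12 gap 0.03477717148439804 F [0.84 0.14 5.69] t 3.2667
offset [ 1.000e-02  8.000e-02 -1.206e+01] yaw -0.0001
50.27445316314697
```

Gripped: the gap is 35 mm at 50 N. Lifting, then carrying to above the foot.

drive_tool(grip=[1, 1, 1, 1, 1, 1, 1, 1, 1, 1], offset=[[0, 0, -0.7], [0, 0, -2], [0, 0, -4], [0, 0, -6], [0, 0, -8], [0, 0, -10], [0, 0, -11.5], [0, 0, -12.5], [0, 0, -12.5], [0, 0, -12.5]], yaw=[0, 0, 0, 0, 0, 0, 0, 0, 0, 0])

```text
t: 4.1
position: [0.5658, 0.2391, 0.1721]
orientation: [0.26, 3.131, 0.0]
ft_force: [0.7, 0.4, -2.9]
finger_gap: 0.0347
finger_force: 50.0
```

```bash
python3 -c "
from h import *
shift([.570,-.155,.173],113.0); print(read_state()['finger_force'])"
```

```text
pos [0.5658 0.2391 0.1721] yang 80.5 tilt 0.01 gap 0.034661007387658496 F [ 0.71  0.43 -2.91] t 4.1
offset [ -6.92 -38.8   -0.09] yaw -0.5672
49.99974846839905
```

drive_tool(grip=[1, 1, 1, 1, 1, 1, 1, 1, 1, 1, 1, 1, 1, 1, 1, 1, 1, 1, 1, 1], offset=[[-0.2, -1, 0], [-0.5, -3, 0], [-1, -5.6, 0], [-1.5, -8.4, 0], [-2, -11.2, 0], [-2.5, -14, 0], [-3, -16.8, 0], [-3.5, -19.6, 0], [-4, -22.4, 0], [-4.5, -25.2, 0], [-5, -28, 0], [-5.5, -30.8, 0], [-6, -33.6, 0], [-6.4, -36, 0], [-6.7, -37.6, 0], [-6.9, -38.5, 0], [-6.9, -38.8, 0], [-6.9, -38.8, 0], [-6.9, -38.8, 0], [-6.9, -38.8, 0]], yaw=[-0.02, -0.06, -0.1, -0.15, -0.2, -0.25, -0.3, -0.35, -0.4, -0.45, -0.5, -0.54, -0.567, -0.567, -0.567, -0.567, -0.567, -0.567, -0.567, -0.567])

```text
t: 5.77
position: [0.5696, -0.1537, 0.172]
orientation: [0.628, -3.078, -0.001]
ft_force: [0.0, 0.6, -1.6]
finger_gap: 0.0347
finger_force: 50.2
```

```bash
python3 - <<'E'
from h import *
shift([.570,-.155,.1134],113.0)
for n in("top","scene"): snap(n,n+"1")
a=cv2.imread("pics/scene1.png"); b=cv2.imread("pics/top1.png")
print(pix("scene",[.57,-.155,.13]),pix("top",[.57,-.155,.13]))
u,v=pix("scene",[.57,-.155,.12]).astype(int); s,t=pix("top",[.57,-.155,.12]).astype(int)
k=[cv2.resize(i[y-48:y+48,x-32:x+32],None,fx=6,fy=6,interpolation=cv2.INTER_CUBIC) for i,x,y in((a,u,v),(b,s,t))]
print(u-32,v-48,s-32,t-48)
cv2.imwrite("pics/d1.png",np.clip(np.hstack(k)*1.5,0,255).astype(np.uint8))
E
```

```text
pos [ 0.5696 -0.1537  0.172 ] yang 113.07 tilt 0.06 gap 0.03470313824920548 F [ 0.02  0.62 -1.64] t 5.7667
offset [ 0.02 -0.14  5.86] yaw 0.0012
[255.43572752 232.69308496] [381.91121935 239.22424465]
223 187 349 191
```

View pics/d1.png

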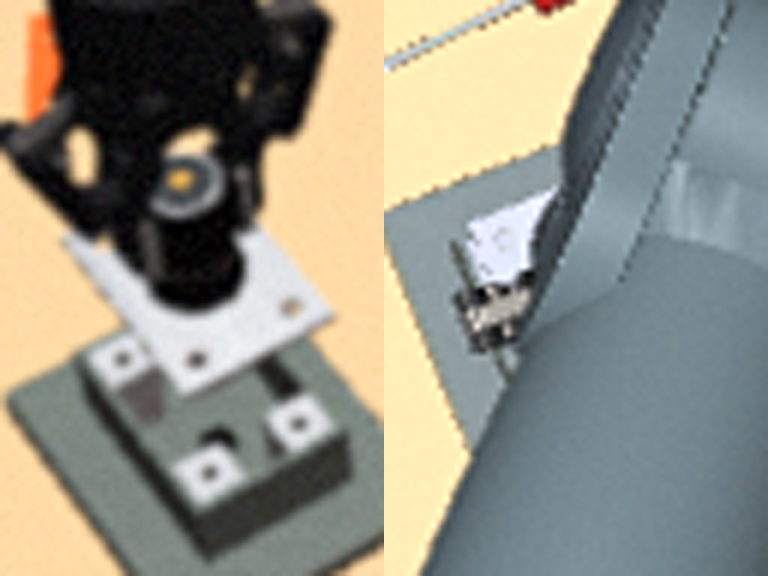

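The scene crop shows the two front cover holes at (195,359) and (291,307), with the foot's front holes below at (210,472) and (299,424). The rear-left foot hole is at (122,358).

```bash
python3 - <<'E'
from h import *
g=lambda u,v,z:world("scene",(u+.5)/6-.5+223,(v+.5)/6-.5+187,z=z)
c=[g(195,359,.1326),g(291,307,.1326)]; f=[g(210,472,.055),g(299,424,.055)]
for a,b in zip(c,f): print(a.round(4),b.round(4),((a-b)*1e3).round(1))
for p in(c,f): d=p[1]-p[0]; print(np.linalg.norm(d),np.degrees(np.arctan2(d[1],d[0])))
E
```

```text
[ 0.6128 -0.1615  0.1326] [ 0.6135 -0.1633  0.055 ] [-0.7  1.8 77.6]
[ 0.5953 -0.1206  0.1326] [ 0.5973 -0.1233  0.055 ] [-2.   2.7 77.6]
0.044494261937072205 113.0934943980506
0.04313935025545103 112.03159344561465
```

```bash
python3 -c "
from h import *
s=read_state()['position']
shift([s[0]+.0013,s[1]-.0021,.1140],113.0)"
```

```text
pos [ 0.5698 -0.1539  0.1723] yang 113.07 tilt 0.02 gap 0.03444027613947105 F [ 0.19  0.43 -3.14] t 5.8667
offset [-0.04 -0.25  5.83] yaw 0.0013
```

drive_tool(grip=[1, 1, 1, 1, 1, 1, 1, 1, 1, 1], offset=[[0, -0.2, 0.5], [0, -0.2, 1.5], [0, -0.2, 2.7], [0, -0.2, 3.9], [0, -0.2, 4.8], [0, -0.2, 5.4], [0, -0.2, 5.7], [0, -0.2, 5.8], [0, -0.2, 5.8], [0, -0.2, 5.8]], yaw=[0, 0, 0, 0, 0, 0, 0, 0, 0, 0])

```text
t: 6.7
position: [0.5711, -0.157, 0.1148]
orientation: [-0.626, 3.078, -0.001]
ft_force: [-0.2, 0.5, -1.9]
finger_gap: 0.0349
finger_force: 50.2
```

```bash
python3 - <<'E'
from h import *
shift([.571,-.156,.1140],113.0)
for n in("scene",): snap(n,n+"2")
a=cv2.imread("pics/scene2.png")
u,v=pix("scene",[.57,-.155,.06]).astype(int)
print(u-32,v-32)
k=cv2.resize(a[v-32:v+32,u-32:u+32],None,fx=9,fy=9,interpolation=cv2.INTER_CUBIC)
cv2.imwrite("pics/d2.png",np.clip(k*1.5,0,255).astype(np.uint8))
E
```

```text
pos [ 0.5711 -0.157   0.1148] yang 112.99 tilt 0.06 gap 0.034870675319277664 F [-0.19  0.5  -1.85] t 6.7
offset [-0.03  0.09  0.08] yaw -0.0003
226 217
```

View pics/d2.png

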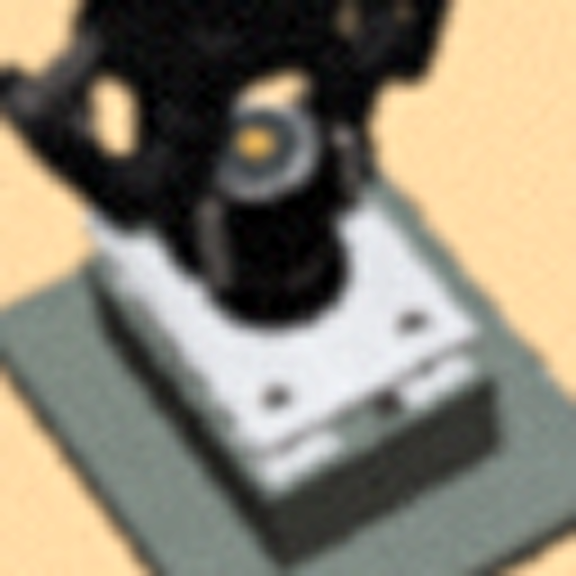

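The cover holes are at (277,397) and (411,321). The plate sits centred over the housing with a visible gap.

```bash
python3 - <<'E'
from h import *
g=lambda u,v,z:world("scene",(u+.5)/9-.5+226,(v+.5)/9-.5+217,z=z)
for (u,v),f in zip([(277,397),(411,321)],[(.6135,-.1633),(.5973,-.1233)]):
    a=g(u,v,.0754); print(a.round(4),((a[:2]-f)*1e3).round(1))
s=read_state(); print(s["position"],s["joint_velocities"].round(3),s["finger_force"])
E
```

```text
[ 0.6135 -0.1644  0.0754] [-0.  -1.1]
[ 0.596  -0.1246  0.0754] [-1.3 -1.3]
[ 0.57116958 -0.15704178  0.11497391] [-0.001 -0.001  0.     0.002  0.001 -0.001] 50.16837537288666
```

drive_tool(grip=[1, 1, 1, 1, 1, 1], offset=[[-0.05, 0.05, 0], [-0.08, 0.07, 0.1], [-0.08, 0.07, 0.1], [-0.08, 0.07, 0.1], [-0.08, 0.07, 0.1], [-0.08, 0.07, 0.1]], yaw=[0, 0, 0, 0, 0, 0])

```text
t: 7.25
position: [0.5711, -0.1559, 0.1133]
orientation: [-0.626, 3.079, 0.0]
ft_force: [-0.0, -0.1, -1.8]
finger_gap: 0.0347
finger_force: 50.2
```

```bash
python3 - <<'E'
from h import *
s=read_state(); print(s["position"],s["joint_velocities"].round(3),s["finger_force"],s["ft_force"])
print(bot.close_job())
E
```

```text
[ 0.57107211 -0.15586251  0.11330761] [-0.001 -0.    -0.     0.    -0.001  0.001] 50.16848087310791 [-0.00209116 -0.12732687 -1.84491933]
the job is handed in; nothing more can be done
None
```

The job is handed in, with no verdict returned: the cover is gripped at 50 N and held level about 15 mm above the lamp foot, holes lined up to an estimated 1–2 mm from the camera images, and the arm at rest.

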